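Clamp a pad of forms in the stack cutter

ROBOT

A 6-joint arm with a two-finger parallel gripper is mounted at the origin on the work surface; the furniture and walls round the work are solid. World frame = base frame: x ahead of the robot, y to its left, z up, the work surface at z = 0. Lengths are in mm, angles in rad, forces in N, time in s.
With the tool pointing down it reaches from about 225 to 725 mm from the base axis. Payload 3.1 kg.
Tool frame: the origin (TCP) lies at the very end of the fingers, on their centre line; the grasp point (between the pads) lies 19 mm behind it; z points along the fingers, x is the direction in which the jaws open and shut, and the axes are right-handed (so a half turn about z gives the same grasp; the last joint's range is limited). The gripper opens to 85 mm and grips with 20 to 120 N. Pads are 22 mm wide; open, the fingers measure 114 mm over their backs; the gripper's body (76 mm by 85 mm) begins 54 mm behind the grasp point. The pads swing forward as they close: fully open they stand 13 mm farther back than shut.
Start: joints at [0.982, 0.048, 0.099, 1.622, 0, 1.443], TCP at [233.455, 470.23, 231.312] pointing down, gripper open.
Joint ranges: [-2.91, 2.91], [-0.99, 1.94], [-1.21, 1.42], [-2.12, 2.29], [-1.49, 1.47], [-3.14, 3.14]. Speed limits (rad/s): [2.79, 2.79, 3.14, 3.14, 3.14, 3.14].

INTERFACE

Orientations are given as [roll, pitch, yaw] about the fixed x, y, z axes, in that order (R = Rz(yaw) Ry(pitch) Rx(roll)).
In Python, from workcell import sensors, cams, bot gives the robot as it stands.
- The arm moves only by the tool move_arm, never from a script. Its argument "deltas" is a list of rows, each an object of numbers: "dx", "dy", "dz": the shift along the tool's x, y, z in units of 30 mm (1.0 is 30 mm); "roll": the turn about the tool's z in units of 6 degrees (1.0 is 6 degrees); "gripper": the gripper's target within -1 to 1 (shut at 1, half-way at 0, fully open at -1). A call has 1 to 10 rows; each row is the pose to reach, as a shift and turn from the pose measured when the call began, along the tool's axes at that moment; what a row does not reach only later rows make up. A row lasts 1/8 s, in which the tool goes at most 62.5 mm and 10.7 degrees, less where a joint would pass 70% of its speed; a pose out of reach is approached as far as the arm can. A call with a gripper value outside its range is refused whole. The fingers move at their own pace and stop on an object; "squeeze" is the grip in N (left out, the last holds). Time passes only in rows, so rows that repeat a pose let the fingers close. It gives the time, the measured TCP pose, the force and the opening at its end, in the units of the state.
- sensors.observe(): the state, without advancing time (a new reading comes with each control period).
- cams.read_camera(name): name is "side" or "top"; returns a dict with "image" (400x640x3 uint8, red, green, blue), "camera_matrix" (3x3 intrinsics, pixels), "world_from_camera" (4x4, takes a point from camera to world coordinates). Camera axes: x right, y up, looking along -z (the intrinsics and any distortion apply to the point x, -y, -z); pixel columns grow to the right and rows downward; lengths in mm; the calibration is good to about 2 mm. A picture is of the moment at which its call begins. There is no depth.
- bot.finish_job(): hands the job in, once; it reports no verdict.
The state is a dict: "time_s": time; "joints": joint angles; "joint_velocities": joint speeds; "joint_efforts": joint torques, N m; "ee_pos": TCP position; "orientation": TCP orientation; "ft_force": force on the tool from outside, world axes, zero at the start; "ft_torque": the same for the moment, N m; "width": opening from 0.0 (shut) to 1.0 (fully open).
Only numpy, scipy, OpenCV 4.12 (cv2) and the standard library are available. Lean on these libraries where they do the work, as an engineer would, in place of code of your own. Each camera call takes 0.05 s, during which the arm holds its last target.

TASK

Get the pad of forms ready for trimming in the small stack cutter: with your fingertips gently push the pad in under the raised clamp bar until its far edge sits flush against the back gauge, then push the arms of the star wheel round clockwise (seen from above) with a closed finger until the clamp bar bears firmly on the pad and the wheel goes no further. Only push, never lift the pad: it must stay flat on the cutter's table and flush against the gauge, and the other things on the desk must stay where they are.

Things in the scene. Friction and masses are not known exactly. Their poses are not given: they have to be found in the camera images.
- cutter: small grey desktop stack cutter, fixed, 176 mm wide (y); origin on the desk below the wheel's axis; x = feed direction, away from the robot. Table top 22 mm above the desk, x -130 to +70 mm; side lays 9 mm high, inner faces y = +-55 mm, guide the pad. Gate over x -31 to +23, y -87 to +87 mm, top at 104 mm (collar of 21 mm radius to 111). Parked lever at y = -94 mm, x 0 to 115, up to 122 mm high
- stop_face (a point): middle of the back gauge's face, at the pad's mid-height. The gauge is an upright plate behind the gate, its face (towards the robot, across the cutter's x) 45 mm beyond the wheel's axis, 30 mm high above the table
- pad: loose glued pad of paper forms, rigid, 180 (x) x 100 (y) x 16 mm, about 0.2 kg; origin at the centre of its underside, x along the feed. Lies flat on the cutter's table between the side lays, far end under the gate, 22 to 40 mm short of the back gauge. Flush home its near edge is at cutter x = -135 mm, 5 mm off the table's front end: fingers there can reach lower than the pad without meeting the table
- pad_edge (a point): middle of the pad's near (robot-side) edge face, half-way up its thickness (30 mm above the desk): the place to push
- clamp_bar: aluminium clamp bar inside the gate, 36 (x) x 124 (y) x 14 mm; origin at the centre of its underside, which is 38 mm above the desk when it meets the pad; at the start raised 6 to 17 mm above it. Moves only up and down, driven by the star wheel: 2.55 mm down per rad clockwise. A screw of 6.5 mm radius on it rises through the wheel's hub, at most 23 mm above the middle of the wheel's arms
- star_wheel (a joint): angle of the star wheel, rad, growing clockwise seen from above (lowers the clamp bar); 0 = fully raised, meets the pad near 7.06; starts at 0.6 to 4.6; stays where it is left. Turns freely with about 0.12 N m (3 N at 42 mm from the axis); once the bar bears on the pad the resistance rises steeply within about 0.2 rad. A push of 6 to 15 N there clamps firmly
- wheel_hub (a point): point on the wheel's upright axis at the middle height of its arms (128 mm above the desk). Hub radius 16 mm (20 mm at its foot, 6 to 16 mm below this point), top 14 mm above it. Three straight black arms 120 degrees apart: rods of 12 mm diameter, a 17 mm ball on each end, 58 mm from the axis. Free room below the arms down to the crosshead, 24 mm below this point
- spoke_end (a point): centre of the ball at the end of one of the three arms, 58 mm from the axis (the other two are at +-120 degrees about the axis)
- mfp_printer: big office printer, fixed, 410 mm wide (left to right), 345 mm deep, 370 mm high; origin at the centre of its underside. Stands square on the desk left of the cutter, at least 30 mm from it, and beyond the loose bystanders: keep the arm and gripper clear of it, also when coming from the left
- stapler: blue stapler, 132x32x51 mm, loose bystander, to be left alone; origin at the centre of its underside
- rubber_stamp: wooden rubber stamp, 29x55x73 mm, loose bystander, to be left alone; origin at the centre of its underside
- calculator: desk calculator, 128x92x25 mm, loose bystander, to be left alone; origin at the centre of its underside
- memo_pad: sticky memo block, 76x76x11 mm, loose bystander, to be left alone; origin at the centre of its underside
- vial_a: small white vial, 24 mm diameter, 56 mm high, loose bystander, to be left alone; origin at the centre of its underside
- vial_b: small white vial, 24 mm diameter, 51 mm high, loose bystander, to be left alone; origin at the centre of its underside
- pen_a: ball pen, 145 mm long, loose bystander, to be left alone; origin at the centre of its underside

How it is judged (in metres and radians):
On the way:
1. the pad is flush against the back gauge (within 2.5 mm) while the clamp bar does not yet touch it (x of pad_edge in the frame of cutter above -0.1375 m and contact force between clamp_bar and pad below 0.1 N and z of clamp_bar in the frame of cutter above 0.04 m), for 0.2 s.
At the end, for the whole second after the job is handed in: the pad lies flat with its far edge within 2.5 mm of the back gauge, and the clamp bar presses on it with more than 12 N, the star wheel standing still by itself (x of pad_edge in the frame of cutter above -0.1375 m and angle between the x axis of pad and the x axis of cutter, either way round below 0.06 rad and angle between pad's own z axis and vertical below 0.05 rad and contact force between clamp_bar and pad above 12 N and velocity of joint star_wheel between -0.05 and 0.05 rad/s); the robot touches nothing.
It fails at once if the pad is lifted or tipped (more than 6 mm off the table, or tilted by more than 0.1 rad) (z of pad in the frame of cutter above 0.028 m or angle between pad's own z axis and vertical above 0.1 rad).
It fails at once if the pad is rammed or squeezed by the fingers with more than 40 N (contact force between the fingers and pad above 40 N).
It fails at once if a loose bystander is moved by more than 20 mm (distance of any of stapler, rubber_stamp, calculator, memo_pad, vial_a, vial_b, pen_a from where it was at the start of the episode above 0.02 m).
It also fails if it takes over 67 s, if anything falls off the work surface, if the arm or the gripper's body presses on something with over 40 N, if the wrist force passes 120 N, or if a joint passes its speed limit or range.

## Working session

There is one attempt and no reset: what is moved stays moved. The work goes in short steps, Python scripts to look and compute and a tool call to move; the robot and the scene stay as the last step left them, time stands still between calls to the robot, and variables do not carry over. Pictures are saved under pics/ and viewed, and the job is handed in when it is done.

Besides the shell and the picture viewer there is one more tool, called after "Emit:" by a JSON object that holds its "api" and its "payload", one argument or row to a line. move_arm: Moves the arm, as the interface text tells. Its arguments: {"type":"object","properties":{"deltas":{"type":"array"},"squeeze":{"type":"number"}},"required":["deltas"]}

```bash
ls; mkdir -p pics; python3 - <<'E'
from workcell import sensors,cams,bot
import cv2,numpy as np
print(sensors.observe())
for n in("top","side"):
    d=cams.read_camera(n)
    cv2.imwrite(f"pics/{n}0.png",d["image"][:,:,::-1])
    np.savez(f"{n}0.npz",**d)
    print(n,d["camera_matrix"].tolist(),d["world_from_camera"].round(4).tolist(),[k for k in d])
E
```

```text
pics
{'time_s': 0.0, 'joints': array([9.82215181e-01, 4.87142421e-02, 9.75686038e-02, 1.62201690e+00,
       2.30259749e-05, 1.44300829e+00]), 'joint_velocities': array([-7.40260916e-05, -8.83659242e-04, -3.27510578e-04, -4.26274258e-04,
        4.06329053e-04,  5.40624427e-04]), 'joint_efforts': array([-1.18857297e-04, -3.38779736e+01,  3.20016825e+01,  2.02091335e-02,
       -1.18069092e-04,  2.07260705e-06]), 'ee_pos': array([233.09385862, 469.71710494, 230.12151729]), 'orientation': array([-3.14126826e+00,  2.34398835e-03,  1.11000357e+00]), 'ft_force': array([ 0.84933526,  0.39150186, -0.42369117]), 'ft_torque': array([-0.05836648,  0.04501167, -0.02511298]), 'width': 1.0030013320786955}
top [[489.8318340935804, 0.0, 326.185751715941], [0.0, 489.8318340935804, 204.38492164543013], [0.0, 0.0, 1.0]] [[-0.0081, 0.9901, -0.1402, 336.7885], [-0.9999, -0.0091, -0.0065, 73.3358], [-0.0077, 0.1402, 0.9901, 1225.7624], [0.0, 0.0, 0.0, 1.0]] ['image', 'camera_matrix', 'world_from_camera']
side [[383.4543311399353, 0.0, 318.91074471988554], [0.0, 383.4543311399353, 197.1734408120837], [0.0, 0.0, 1.0]] [[0.91, 0.2192, -0.3519, 173.162], [-0.4139, 0.4302, -0.8023, -641.2696], [-0.0245, 0.8757, 0.4822, 541.6853], [0.0, 0.0, 0.0, 1.0]] ['image', 'camera_matrix', 'world_from_camera']
```

View pics/top0.png

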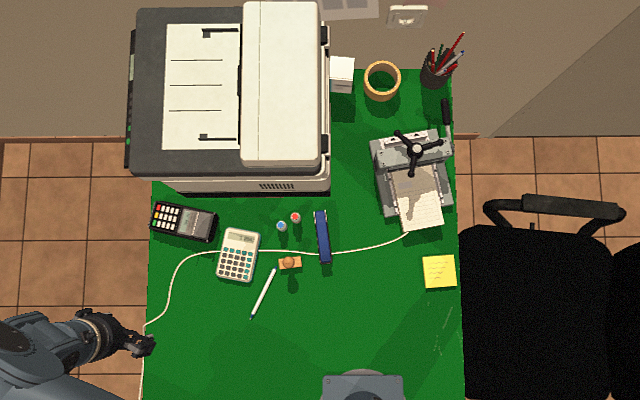

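View pics/side0.png

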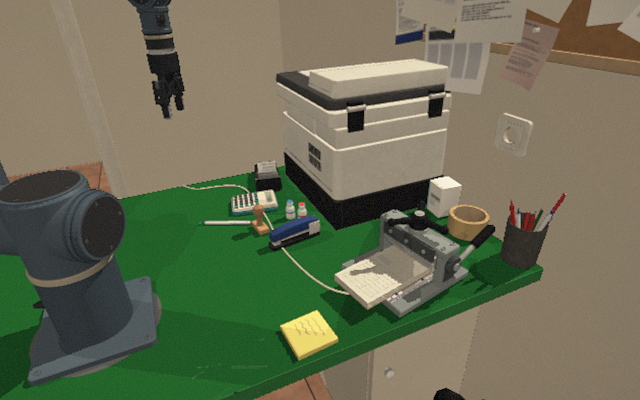

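```bash
cat > h.py <<'E'
import numpy as np,cv2
from scipy.optimize import least_squares
def proj(d,P):
    P=np.atleast_2d(P).astype(float);T=np.linalg.inv(d["world_from_camera"])
    c=P@T[:3,:3].T+T[:3,3];c=c*[1,-1,-1];u=c@d["camera_matrix"].T
    return u[:,:2]/u[:,2:]
def ray(d,uv):
    uv=np.atleast_2d(uv).astype(float)
    c=np.c_[uv,np.ones(len(uv))]@np.linalg.inv(d["camera_matrix"]).T*[1,-1,-1]
    T=d["world_from_camera"];return T[:3,3],c@T[:3,:3].T
def at(d,uv,z):
    o,r=ray(d,uv);return o+r*((z-o[2])/r[:,2])[:,None]
E
python3 - <<'E'
from h import *
t=np.load("top0.npz");s=np.load("side0.npz")
print(proj(t,[[0,0,0],[233,470,230]]),proj(s,[[0,0,0],[233,470,230]]))
c=t["image"][90:250,350:480];cv2.imwrite("pics/topz.png",cv2.resize(c,None,fx=4.6,fy=3.7*1,interpolation=2)[:,:,::-1]) if 0 else cv2.imwrite("pics/topz.png",cv2.resize(c[:150],None,fx=4,fy=4,interpolation=2)[:,:,::-1])
c=s["image"][190:330,320:510];cv2.imwrite("pics/sidez.png",cv2.resize(c,None,fx=4,fy=4,interpolation=2)[:,:,::-1])
print(at(t,[[415,150]],128))
E
```

```text
[[362.09290905 416.3766506 ]
 [130.96295134 328.07955979]] [[ 99.08812981 324.05054586]
 [175.38536394 118.4651899 ]]
[[ 616.52191867 -124.46268474  128.        ]]
```

View pics/topz.png

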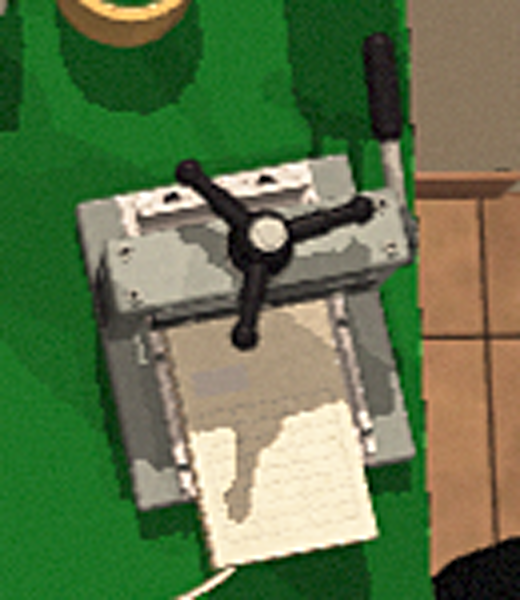

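View pics/sidez.png

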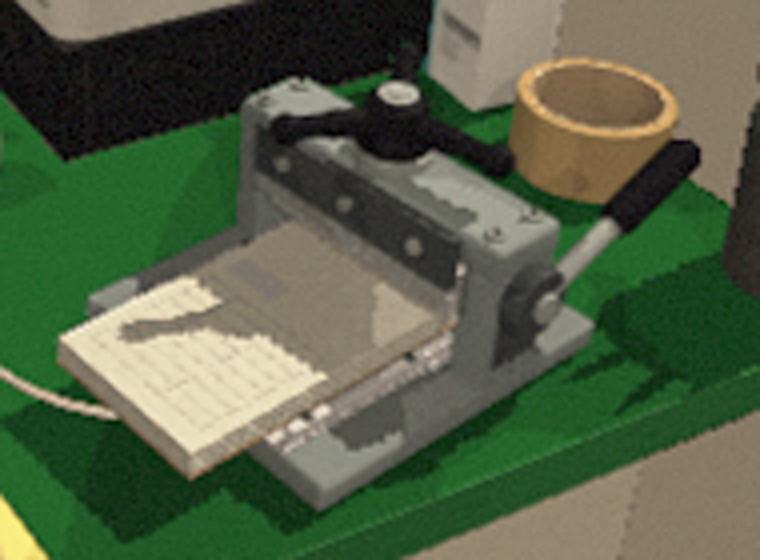

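```bash
cat > fit.py <<'E'
from h import *
t=np.load("top0.npz");s=np.load("side0.npz")
T=lambda *p:np.array(p)/4+[350,90]-.4
S=lambda *p:np.array(p)/4+[320,190]-.4
tb=T((190,172),(365,208),(244,337)); sb=S((285,128),(498,160),(405,57))
tg=T((118,312),(412,262)) # gate near top corners
sg=S((462,262),(250,108)) # approx, near right/left gate top
tp=T((217,568),(378,537)); sp=S((60,345),(190,462))
def W(p,P):
    c,s_=np.cos(p[2]),np.sin(p[2]);P=np.atleast_2d(P).astype(float)
    return np.c_[p[0]+c*P[:,0]-s_*P[:,1],p[1]+s_*P[:,0]+c*P[:,1],P[:,2]]
def balls(p):
    a=p[3]+np.arange(3)*2*np.pi/3
    return W(p,np.c_[58*np.cos(a),58*np.sin(a),np.full(3,128)])
def pad(p): # near corners top, in pad pose p[4:7]
    return W(p[4:7],[[-90,50,38],[-90,-50,38]])
def match(u,obs):
    D=np.linalg.norm(u[:,None]-obs[None],axis=2);i=D.argmin(0);return (u[i]-obs).ravel()
def res(p):
    return np.r_[match(proj(t,balls(p)),tb),match(proj(s,balls(p)),sb),
     (proj(t,W(p,[[-31,87,104],[-31,-87,104]]))-tg).ravel()*.5,
     (proj(t,pad(p))-tp).ravel(),(proj(s,pad(p))-sp).ravel()]
if __name__=="__main__":
    h=at(t,T((258,240)),135)[0]; b=at(t,tb,128)-h
    yaw=.18
    q=at(t,tp,38);print("pad corners",q,at(s,sp,38),"len",np.linalg.norm(q[0]-q[1]))
    print("balls",at(t,tb,128),at(s,sb,128))
    for y0 in(-.2,.2):
        p0=np.r_[h[:2],y0,np.arctan2(b[0,1],b[0,0])-y0,q.mean(0)[:2]+[90,0],y0]
        r=least_squares(res,p0,loss='soft_l1');print(r.cost,r.x.round(3));print(r.fun.round(1))
    p=r.x
    c,s_=np.cos(p[2]),np.sin(p[2]);d=pad(p).mean(0)[:2]-p[:2];print("padedge in cutter",c*d[0]+s_*d[1],-s_*d[0]+c*d[1])
    np.save("fit.npy",p)
    pts=np.vstack([balls(p),W(p,[[-31,87,104],[-31,-87,104],[23,87,104],[23,-87,104],[-130,55,31],[-130,-55,31],[45,55,52],[45,-55,52],[0,0,128],[0,-94,100],[115,-94,122]]),pad(p)])
    for d,n,o,(h_,w) in((t,"top",(350,90),(150,130)),(s,"side",(320,190),(140,190))):
        im=cv2.resize(d["image"][o[1]:o[1]+h_,o[0]:o[0]+w],None,fx=4,fy=4,interpolation=2)[:,:,::-1].copy()
        for u in proj(d,pts): cv2.circle(im,tuple(int(v) for v in (u-o+.4)*4),3,(0,0,255),-1)
        cv2.imwrite(f"pics/ov_{n}.png",im)
E
python3 fit.py
```

```text
pad corners [[ 436.5731954  -106.85536382   38.        ]
 [ 454.59266027 -205.14982956   38.        ]] [[ 434.70633678 -111.54296931   38.        ]
 [ 451.67153766 -208.13881166   38.        ]] len 99.93249276210413
balls [[ 658.14734784  -84.57425284  128.        ]
 [ 635.75211165 -184.52375199  128.        ]
 [ 560.82711904 -112.57451564  128.        ]] [[ 561.04243298 -109.60422121  128.        ]
 [ 635.45335318 -178.74427526  128.        ]
 [ 657.55156956  -79.087491    128.        ]]
6.124501798332771 [ 6.17956e+02 -1.24772e+02  1.68000e-01  6.54000e-01  5.33332e+02
 -1.42128e+02  1.70000e-01]
[-1.   0.3 -1.9  0.3 -0.3 -0.3  0.8  0.5  0.3  0.4  0.9  0.7  0.2  1.8
 -0.1  1.6  0.5  0.2  0.6  0.6 -0.1 -1.2  0.3 -0.8]
6.124501798332684 [ 6.17956e+02 -1.24772e+02  1.68000e-01  6.54000e-01  5.33332e+02
 -1.42128e+02  1.70000e-01]
[-1.   0.3 -1.9  0.3 -0.3 -0.3  0.8  0.5  0.3  0.4  0.9  0.7  0.2  1.8
 -0.1  1.6  0.5  0.2  0.6  0.6 -0.1 -1.2  0.3 -0.8]
padedge in cutter -176.33325024798546 -3.2128549445331984
```

View pics/ov_top.png

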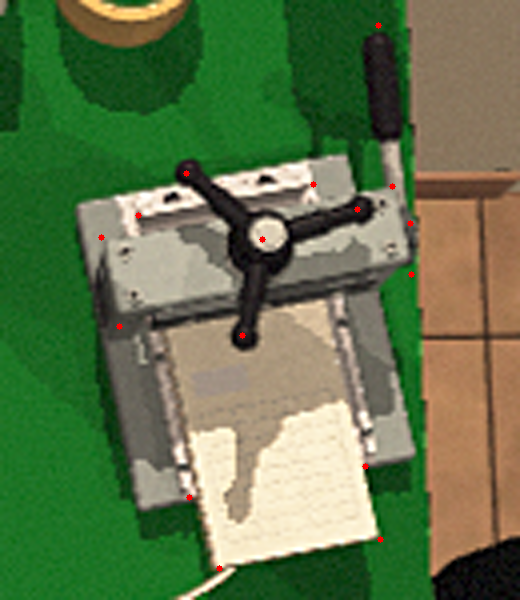

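View pics/ov_side.png

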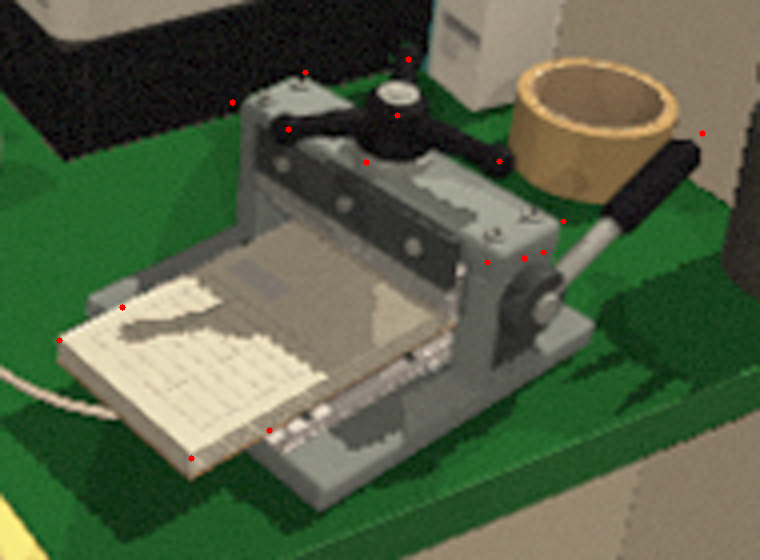

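Emit:
{"api": "move_arm", "payload": {
  "deltas": [
    {"dx": -1.2,"dy": 1,"dz": 0,"roll": -0.5,"gripper": 0},
    {"dx": -2.6,"dy": 2.2,"dz": 0,"roll": -1},
    {"dx": -4.1,"dy": 3.4,"dz": 0,"roll": -1.6},
    {"dx": -5.6,"dy": 4.7,"dz": 0.2,"roll": -2.2},
    {"dx": -7.1,"dy": 5.9,"dz": 0.4,"roll": -2.8},
    {"dx": -8.6,"dy": 7.2,"dz": 0.5,"roll": -3.4},
    {"dx": -10.1,"dy": 8.4,"dz": 0.6,"roll": -4},
    {"dx": -11.6,"dy": 9.7,"dz": 0.8,"roll": -4.6},
    {"dx": -13.1,"dy": 10.9,"dz": 0.9,"roll": -5.3},
    {"dx": -14.6,"dy": 12.2,"dz": 1,"roll": -6}
  ]
}}

```text
invalid input
```

```bash
python3 - <<'E'
from h import *
t=np.load("top0.npz");s=np.load("side0.npz")
print("printer top-right edge",at(t,[[322,167],[329,25]],370),"bottom right near",at(t,[[330,190]],0))
E
cat > st.py <<'E'
from workcell import sensors
from h import *
import sys
p=np.load("fit.npy");o=sensors.observe();e=o["ee_pos"];c,s=np.cos(p[2]),np.sin(p[2]);d=e[:2]-p[:2]
print("t",o["time_s"].__round__(2),"ee",e.round(1),"rpy",o["orientation"].round(3),"F",o["ft_force"].round(1),"w",round(o["width"],2),"q6",o["joints"].round(2))
print("cutter",(c*d[0]+s*d[1]).round(1),(-s*d[0]+c*d[1]).round(1))
E
python3 st.py
```

```text
printer top-right edge [[525.41312258  85.8478118  370.        ]
 [795.08088204  70.96051766 370.        ]] bottom right near [[547.17378871  71.36472747   0.        ]]
t 0.1 ee [233.1 469.8 230.2] rpy [-3.141e+00  2.000e-03  1.110e+00] F [-0.4 -0.5  0.6] w 1.0 q6 [ 0.98  0.05  0.1   1.62 -0.    1.44]
cutter -280.2 650.4
```

Emit:
{"api": "move_arm", "payload": {
  "deltas": [
    {"dx": -1.2,"dy": 1.0,"dz": 0,"roll": -0.5,"gripper": 0},
    {"dx": -2.6,"dy": 2.2,"dz": 0,"roll": -1,"gripper": 0},
    {"dx": -4.1,"dy": 3.4,"dz": 0,"roll": -1.6,"gripper": 0},
    {"dx": -5.6,"dy": 4.7,"dz": 0.2,"roll": -2.2,"gripper": 0},
    {"dx": -7.1,"dy": 5.9,"dz": 0.4,"roll": -2.8,"gripper": 0},
    {"dx": -8.6,"dy": 7.2,"dz": 0.5,"roll": -3.4,"gripper": 0},
    {"dx": -10.1,"dy": 8.4,"dz": 0.6,"roll": -4,"gripper": 0},
    {"dx": -11.6,"dy": 9.7,"dz": 0.8,"roll": -4.6,"gripper": 0},
    {"dx": -13.1,"dy": 10.9,"dz": 0.9,"roll": -5.3,"gripper": 0},
    {"dx": -14.6,"dy": 12.2,"dz": 1,"roll": -6,"gripper": 0}
  ]
}}

```text
time_s: 1.35
ee_pos: [366.0, -87.2, 200.7]
orientation: [-3.141, 0.001, 1.74]
ft_force: [1.6, 0.2, -0.3]
width: 0.497
```

```bash
python3 st.py
```

```text
t 1.35 ee [366.  -87.2 200.7] rpy [-3.141e+00  1.000e-03  1.740e+00] F [ 1.6  0.2 -0.3] w 0.5 q6 [-0.41 -0.35 -0.31  1.61 -0.   -0.58]
cutter -242.2 79.1
```

Emit:
{"api": "move_arm", "payload": {
  "deltas": [
    {"dx": -1.4,"dy": 0.5,"dz": 0,"roll": 0,"gripper": 0},
    {"dx": -2.75,"dy": 1.0,"dz": 0,"roll": 0,"gripper": 0},
    {"dx": -2.75,"dy": 1.0,"dz": 1.5,"roll": 0,"gripper": 0},
    {"dx": -2.75,"dy": 1.0,"dz": 3,"roll": 0,"gripper": 0},
    {"dx": -2.75,"dy": 1.0,"dz": 4.5,"roll": 0,"gripper": 0},
    {"dx": -2.75,"dy": 1.0,"dz": 5.5,"roll": 0,"gripper": 0},
    {"dx": -2.75,"dy": 1.0,"dz": 6.1,"roll": 0,"gripper": 0},
    {"dx": -2.75,"dy": 1.0,"dz": 6.1,"roll": 0,"gripper": 0}
  ]
}}

```text
time_s: 2.35
ee_pos: [407.2, -162.5, 15.5]
orientation: [-3.136, -0.002, 1.74]
ft_force: [-0.7, 1.0, 0.0]
width: 0.498
```

```bash
cat > pic.py <<'E'
from workcell import cams
from h import *
import sys
k=sys.argv[1]
for n,o,(h_,w) in(("top",(350,90),(150,130)),("side",(320,130),(150,190))):
    d=cams.read_camera(n);np.savez(f"{n}_{k}.npz",**d)
    cv2.imwrite(f"pics/{n}_{k}.png",cv2.resize(d["image"][o[1]:o[1]+h_,o[0]:o[0]+w],None,fx=4,fy=4,interpolation=2)[:,:,::-1])
E
python3 st.py; python3 pic.py 1
```

```text
t 2.35 ee [ 407.2 -162.5   15.5] rpy [-3.136e+00 -2.000e-03  1.740e+00] F [-0.7  1.   0. ] w 0.5 q6 [-0.53 -0.11 -0.48  1.2  -0.   -0.7 ]
cutter -214.1 -2.0
```

View pics/top_1.png

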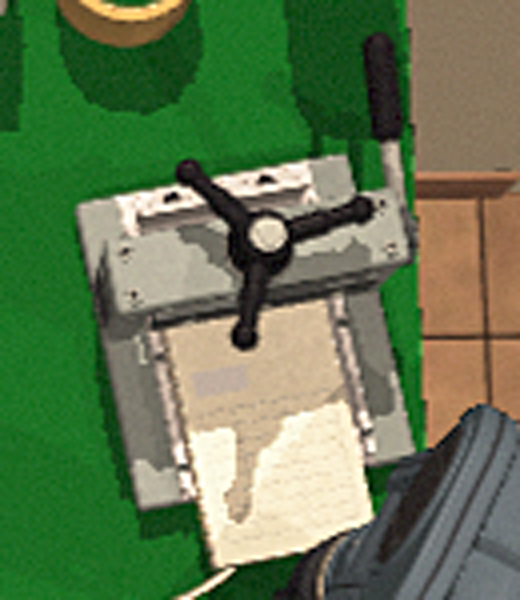

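View pics/side_1.png

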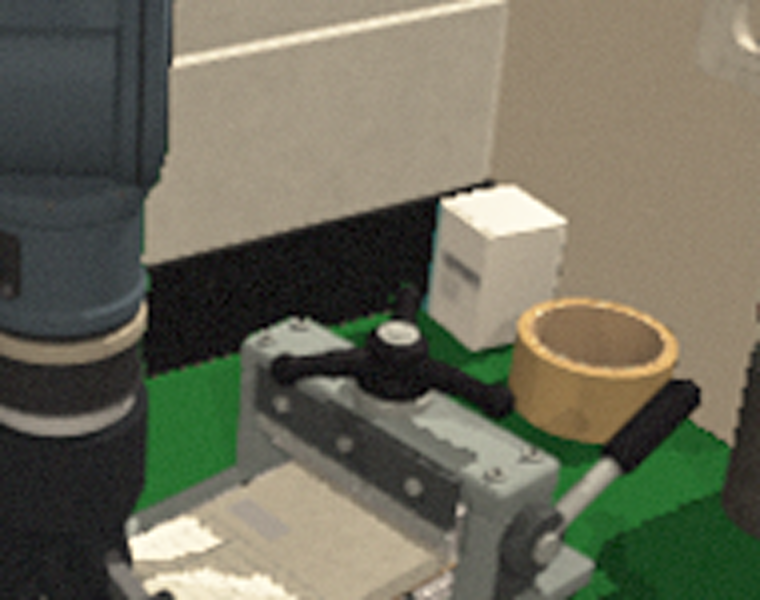

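The arm stands in front of the pad edge, clear of everything; pad still at its start (near edge ~(217,568)–(378,537) in the crop). Push slowly.

Emit:
{"api": "move_arm", "payload": {
  "deltas": [
    {"dx": 0,"dy": 0.2,"dz": 0,"roll": 0,"gripper": 0},
    {"dx": 0,"dy": 0.4,"dz": 0,"roll": 0,"gripper": 0},
    {"dx": 0,"dy": 0.6,"dz": 0,"roll": 0,"gripper": 0},
    {"dx": 0,"dy": 0.75,"dz": 0,"roll": 0,"gripper": 0},
    {"dx": 0,"dy": 0.9,"dz": 0,"roll": 0,"gripper": 0},
    {"dx": 0,"dy": 1.05,"dz": 0,"roll": 0,"gripper": 0},
    {"dx": 0,"dy": 1.2,"dz": 0,"roll": 0,"gripper": 0},
    {"dx": 0,"dy": 1.35,"dz": 0,"roll": 0,"gripper": 0},
    {"dx": 0,"dy": 1.5,"dz": 0,"roll": 0,"gripper": 0},
    {"dx": 0,"dy": 1.6,"dz": 0,"roll": 0,"gripper": 0}
  ]
}}

```text
time_s: 3.7
ee_pos: [457.0, -155.6, 17.8]
orientation: [-3.141, 0.001, 1.74]
ft_force: [-2.7, 0.8, -0.2]
width: 0.5
```

```bash
python3 st.py; python3 pic.py 2
```

```text
t 3.7 ee [ 457.  -155.6   17.8] rpy [-3.141e+00  1.000e-03  1.740e+00] F [-2.7  0.8 -0.2] w 0.5 q6 [-0.47  0.   -0.37  1.19 -0.   -0.64]
cutter -163.8 -3.5
```

View pics/side_2.png

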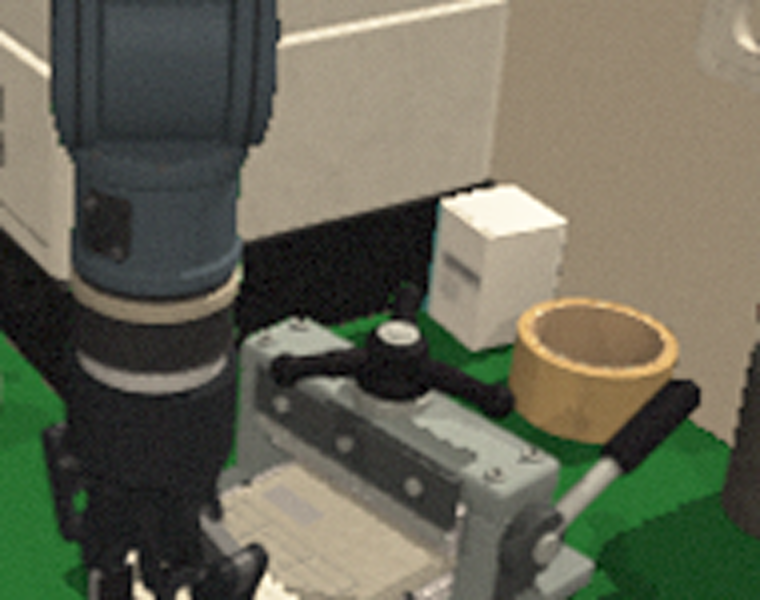

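View pics/top_2.png

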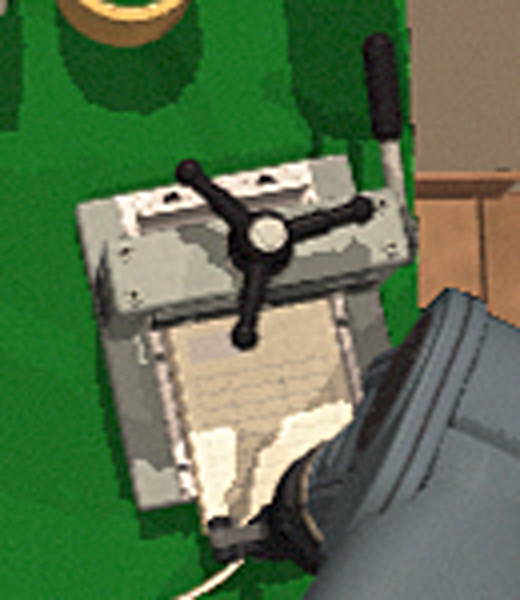

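Emit:
{"api": "move_arm", "payload": {
  "deltas": [
    {"dx": 0,"dy": 0.12,"dz": 0,"roll": 0,"gripper": 0},
    {"dx": 0,"dy": 0.24,"dz": 0,"roll": 0,"gripper": 0},
    {"dx": 0,"dy": 0.34,"dz": 0,"roll": 0,"gripper": 0},
    {"dx": 0,"dy": 0.42,"dz": 0,"roll": 0,"gripper": 0},
    {"dx": 0,"dy": 0.48,"dz": 0,"roll": 0,"gripper": 0},
    {"dx": 0,"dy": 0.5,"dz": 0,"roll": 0,"gripper": 0}
  ]
}}

```text
time_s: 4.55
ee_pos: [472.2, -153.0, 17.9]
orientation: [-3.141, 0.001, 1.741]
ft_force: [-2.6, 0.1, 0.6]
width: 0.501
```

```bash
python3 st.py
```

```text
t 4.55 ee [ 472.2 -153.    17.9] rpy [-3.141e+00  1.000e-03  1.741e+00] F [-2.6  0.1  0.6] w 0.5 q6 [-0.45  0.04 -0.34  1.19 -0.   -0.62]
cutter -148.4 -3.5
```

Now in ~1 mm steps, watching the force.

Emit:
{"api": "move_arm", "payload": {
  "deltas": [
    {"dx": 0,"dy": 0.04,"dz": 0,"roll": 0,"gripper": 0},
    {"dx": 0,"dy": 0.07,"dz": 0,"roll": 0,"gripper": 0},
    {"dx": 0,"dy": 0.1,"dz": 0,"roll": 0,"gripper": 0},
    {"dx": 0,"dy": 0.1,"dz": 0,"roll": 0,"gripper": 0}
  ]
}}

```text
time_s: 5.05
ee_pos: [473.8, -152.7, 17.9]
orientation: [-3.138, 0.001, 1.74]
ft_force: [-6.8, -0.1, 3.7]
width: 0.499
```

Emit:
{"api": "move_arm", "payload": {
  "deltas": [
    {"dx": 0,"dy": 0.03,"dz": 0,"roll": 0,"gripper": 0},
    {"dx": 0,"dy": 0.05,"dz": 0,"roll": 0,"gripper": 0},
    {"dx": 0,"dy": 0.05,"dz": 0,"roll": 0,"gripper": 0}
  ]
}}

```text
time_s: 5.42
ee_pos: [473.8, -152.7, 17.9]
orientation: [-3.135, 0.002, 1.74]
ft_force: [-7.3, -1.9, 4.6]
width: 0.5
```

```bash
python3 st.py
```

```text
t 5.42 ee [ 473.8 -152.7   17.9] rpy [-3.135e+00  2.000e-03  1.740e+00] F [-7.3 -1.9  4.6] w 0.5 q6 [-0.44  0.05 -0.33  1.2  -0.01 -0.61]
cutter -146.8 -3.5
```

Emit:
{"api": "move_arm", "payload": {
  "deltas": [
    {"dx": 0,"dy": 0.04,"dz": 0,"roll": 0,"gripper": 0},
    {"dx": 0,"dy": 0.08,"dz": 0,"roll": 0,"gripper": 0},
    {"dx": 0,"dy": 0.12,"dz": 0,"roll": 0,"gripper": 0},
    {"dx": 0,"dy": 0.12,"dz": 0,"roll": 0,"gripper": 0}
  ]
}}

```text
time_s: 5.92
ee_pos: [473.8, -152.7, 18.0]
orientation: [-3.127, 0.002, 1.739]
ft_force: [-10.9, -2.4, 8.3]
width: 0.503
```

```bash
python3 st.py; python3 pic.py 3
```

```text
t 5.92 ee [ 473.8 -152.7   18. ] rpy [-3.127e+00  2.000e-03  1.739e+00] F [-10.9  -2.4   8.3] w 0.5 q6 [-0.44  0.06 -0.32  1.2  -0.01 -0.61]
cutter -146.8 -3.5
```

View pics/side_3.png

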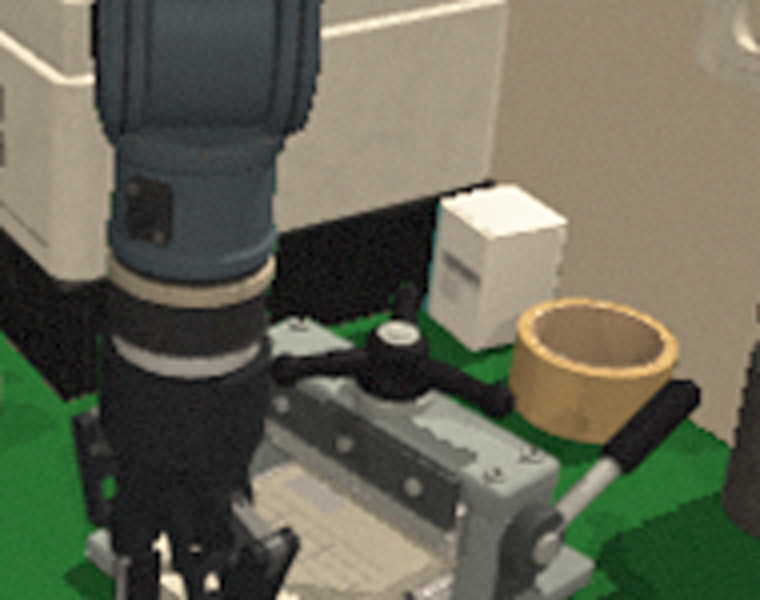

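View pics/top_3.png

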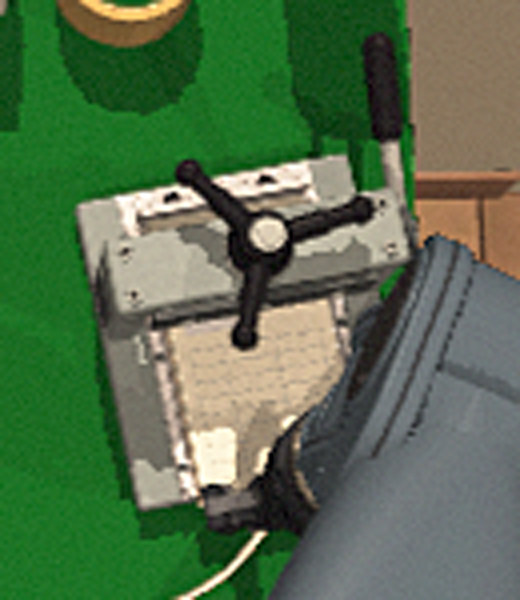

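Solid stop at the expected place (finger front ≈ cutter x −136). Back off, then look.

Emit:
{"api": "move_arm", "payload": {
  "deltas": [
    {"dx": 0,"dy": -0.3,"dz": 0,"roll": 0,"gripper": 0},
    {"dx": 0,"dy": -0.8,"dz": 0,"roll": 0,"gripper": 0},
    {"dx": 0,"dy": -1.4,"dz": 0,"roll": 0,"gripper": 0.5},
    {"dx": 0,"dy": -2,"dz": -0.5,"roll": 0,"gripper": 1},
    {"dx": 0,"dy": -3,"dz": -2,"roll": 0,"gripper": 1},
    {"dx": 0,"dy": -3.5,"dz": -4,"roll": 0,"gripper": 1},
    {"dx": 0,"dy": -4.5,"dz": -5.5,"roll": 0,"gripper": 1},
    {"dx": 0,"dy": -5.5,"dz": -6.5,"roll": 0,"gripper": 1},
    {"dx": 0,"dy": -5.5,"dz": -6.5,"roll": 0,"gripper": 1}
  ]
}}

```text
time_s: 7.15
ee_pos: [314.3, -180.8, 218.6]
orientation: [-3.133, 0.008, 1.737]
ft_force: [1.5, -0.4, 0.1]
width: 0.001
```

```bash
python3 st.py; python3 pic.py 4
```

```text
t 7.15 ee [ 314.3 -180.8  218.6] rpy [-3.133  0.008  1.737] F [ 1.5 -0.4  0.1] w 0.0 q6 [-0.7  -0.38 -0.3   1.65 -0.01 -0.86]
cutter -308.7 -4.6
```

View pics/side_4.png

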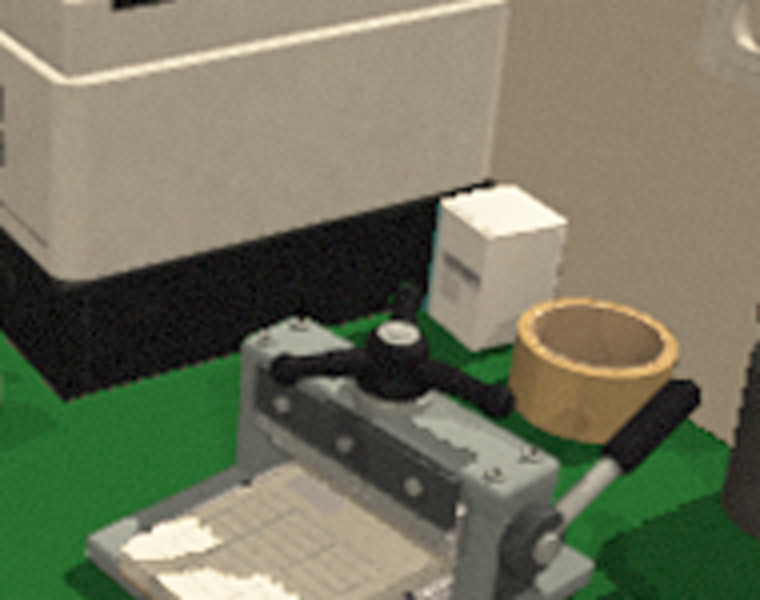

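View pics/top_4.png

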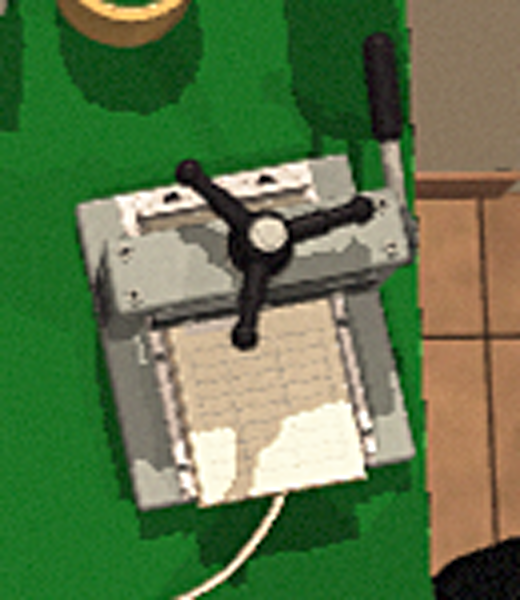

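```bash
python3 - <<'E'
from fit import *
p=np.load("fit.npy");c,s_=np.cos(p[2]),np.sin(p[2])
for n,q in(("old",at(t,tp,38)),("new",at(t,T((203,506),(366,478)),38)),("table front z22?",at(t,T((143,508),(413,457)),22)),("balls",at(t,tb,128))):
    d=q[:,:2]-p[:2];print(n,np.c_[c*d[:,0]+s_*d[:,1],-s_*d[:,0]+c*d[:,1]].round(1).tolist())
E
```

```text
old [[-175.8, 47.9], [-174.5, -52.0]]
new [[-137.2, 48.9], [-137.8, -52.3]]
table front z22? [[-130.5, 83.0], [-128.6, -87.6]]
balls [[46.3, 32.9], [7.6, -61.9], [-54.3, 21.6]]
```

Emit:
{"api": "move_arm", "payload": {
  "deltas": [
    {"dx": -0.1,"dy": 1.2,"dz": 0,"roll": 0,"gripper": 1},
    {"dx": -0.3,"dy": 3,"dz": 0,"roll": 0,"gripper": 1},
    {"dx": -0.4,"dy": 5,"dz": 0,"roll": 0,"gripper": 1},
    {"dx": -0.6,"dy": 7,"dz": 0,"roll": 0,"gripper": 1},
    {"dx": -0.7,"dy": 8.5,"dz": 0,"roll": 0,"gripper": 1},
    {"dx": -0.73,"dy": 9.1,"dz": 0,"roll": 0,"gripper": 1},
    {"dx": -0.73,"dy": 9.1,"dz": 0,"roll": 0,"gripper": 1},
    {"dx": -0.73,"dy": 9.1,"dz": 0,"roll": 0,"gripper": 1}
  ]
}}

```text
time_s: 8.25
ee_pos: [586.2, -155.1, 210.1]
orientation: [-3.126, 0.001, 1.739]
ft_force: [-0.4, 0.8, 0.0]
width: -0.003
```

```bash
python3 st.py; python3 pic.py 5
```

```text
t 8.25 ee [ 586.2 -155.1  210.1] rpy [-3.126e+00  1.000e-03  1.739e+00] F [-0.4  0.8  0. ] w -0.0 q6 [-0.36  0.28  0.31  1.62 -0.01 -0.53]
cutter -36.4 -24.6
```

View pics/side_5.png

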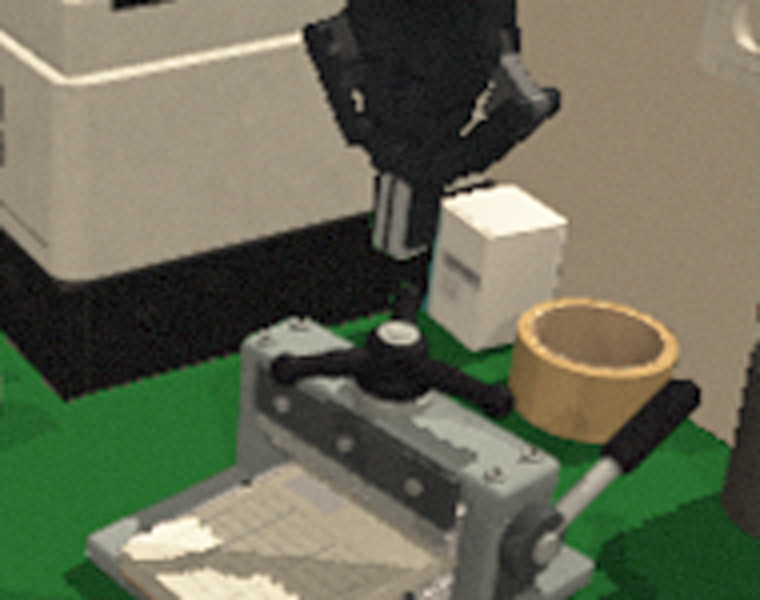

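```bash
python3 - <<'E'
from h import *
d=np.load("side_5.npz");print((proj(d,[[586.2,-155.1,210.1]])-[320,130])*4)
d=np.load("top_5.npz");print((proj(d,[[586.2,-155.1,210.1]])-[350,90])*4)
E
```

```text
[[398.83689972 248.24567416]]
[[346.35259243 256.43481287]]
```

View pics/top_5.png

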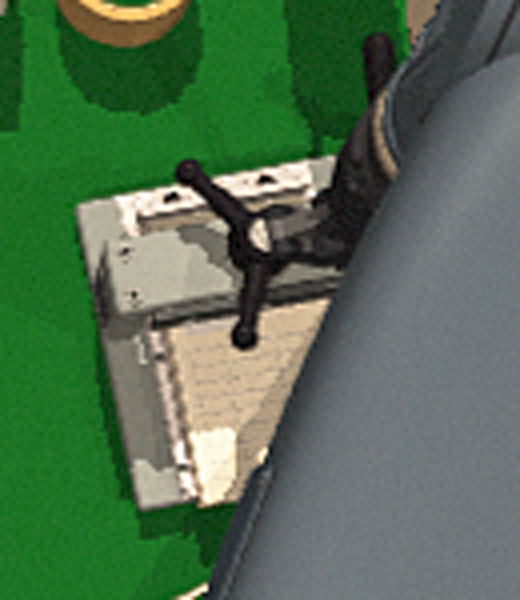

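Emit:
{"api": "move_arm", "payload": {
  "deltas": [
    {"dx": -0.06,"dy": 0,"dz": 0.8,"roll": 0,"gripper": 1},
    {"dx": -0.06,"dy": 0,"dz": 1.6,"roll": 0,"gripper": 1},
    {"dx": -0.06,"dy": 0,"dz": 2.3,"roll": 0,"gripper": 1},
    {"dx": -0.06,"dy": 0,"dz": 2.8,"roll": 0,"gripper": 1},
    {"dx": -0.06,"dy": 0,"dz": 3.15,"roll": 0,"gripper": 1},
    {"dx": -0.06,"dy": 0,"dz": 3.2,"roll": 0,"gripper": 1},
    {"dx": -0.06,"dy": 0,"dz": 3.2,"roll": 0,"gripper": 1}
  ]
}}

```text
time_s: 9.22
ee_pos: [585.6, -158.0, 116.1]
orientation: [-3.129, 0.003, 1.738]
ft_force: [0.1, 0.0, 0.2]
width: -0.003
```

```bash
cat > arc.py <<'E'
from workcell import sensors
from h import *
import sys
r,step,n=float(sys.argv[1]),float(sys.argv[2]),int(sys.argv[3]);ztgt=113.
p=np.load("fit.npy");o=sensors.observe();e=o["ee_pos"]
y=o["orientation"][2];d=e[:2]-p[:2];a=np.arctan2(d[1],d[0]);print("phi cutter deg",np.degrees(a-p[2]).round(1),"r",np.hypot(*d).round(1),"F",o["ft_force"].round(1),"Ftan(cw-resist)",(o["ft_force"][:2]@[-np.sin(a),np.cos(a)]).round(1),"z",e[2].round(1))
tx=np.array([np.cos(y),np.sin(y)]);ty=np.array([np.sin(y),-np.cos(y)])
for k in range(1,n+1):
    b=a-step*k;w=p[:2]+r*np.array([np.cos(b),np.sin(b)])-e[:2]
    print("dx %.2f dy %.2f dz %.2f"%(w@tx/30,w@ty/30,(e[2]-ztgt)/30))
E
python3 st.py; python3 arc.py 44 .15 10
```

```text
t 9.22 ee [ 585.6 -158.   116.1] rpy [-3.129e+00  3.000e-03  1.738e+00] F [0.1 0.  0.2] w -0.0 q6 [-0.37  0.28  0.13  1.43 -0.01 -0.54]
cutter -37.5 -27.3
phi cutter deg -143.9 r 46.4 F [0.1 0.  0.2] Ftan(cw-resist) 0.0 z 116.1
dx 0.23 dy -0.05 dz 0.10
dx 0.44 dy -0.14 dz 0.10
dx 0.65 dy -0.19 dz 0.10
dx 0.87 dy -0.22 dz 0.10
dx 1.09 dy -0.21 dz 0.10
dx 1.30 dy -0.17 dz 0.10
dx 1.51 dy -0.09 dz 0.10
dx 1.70 dy 0.01 dz 0.10
dx 1.88 dy 0.14 dz 0.10
dx 2.03 dy 0.30 dz 0.10
```

Emit:
{"api": "move_arm", "payload": {
  "deltas": [
    {"dx": 0.23,"dy": -0.05,"dz": 0.08,"roll": 0,"gripper": 1},
    {"dx": 0.44,"dy": -0.14,"dz": 0.08,"roll": 0,"gripper": 1},
    {"dx": 0.65,"dy": -0.19,"dz": 0.08,"roll": 0,"gripper": 1},
    {"dx": 0.87,"dy": -0.22,"dz": 0.08,"roll": 0,"gripper": 1},
    {"dx": 1.09,"dy": -0.21,"dz": 0.08,"roll": 0,"gripper": 1},
    {"dx": 1.3,"dy": -0.17,"dz": 0.08,"roll": 0,"gripper": 1},
    {"dx": 1.51,"dy": -0.09,"dz": 0.08,"roll": 0,"gripper": 1},
    {"dx": 1.7,"dy": 0.01,"dz": 0.08,"roll": 0,"gripper": 1},
    {"dx": 1.88,"dy": 0.14,"dz": 0.08,"roll": 0,"gripper": 1},
    {"dx": 2.03,"dy": 0.3,"dz": 0.08,"roll": 0,"gripper": 1}
  ]
}}

```text
time_s: 10.48
ee_pos: [583.9, -96.0, 113.0]
orientation: [-3.128, 0.003, 1.738]
ft_force: [-2.1, -3.7, -0.2]
width: 0.001
```

```bash
python3 arc.py 44 .15 10;python3 pic.py 6
```

```text
phi cutter deg 130.2 r 44.6 F [-2.1 -3.7 -0.2] Ftan(cw-resist) 4.2 z 113.0
dx 0.11 dy 0.19 dz 0.00
dx 0.21 dy 0.39 dz 0.00
dx 0.29 dy 0.59 dz 0.00
dx 0.32 dy 0.81 dz 0.00
dx 0.33 dy 1.03 dz 0.00
dx 0.30 dy 1.25 dz 0.00
dx 0.24 dy 1.46 dz 0.00
dx 0.15 dy 1.66 dz 0.00
dx 0.03 dy 1.85 dz 0.00
dx -0.11 dy 2.01 dz 0.00
```

View pics/side_6.png

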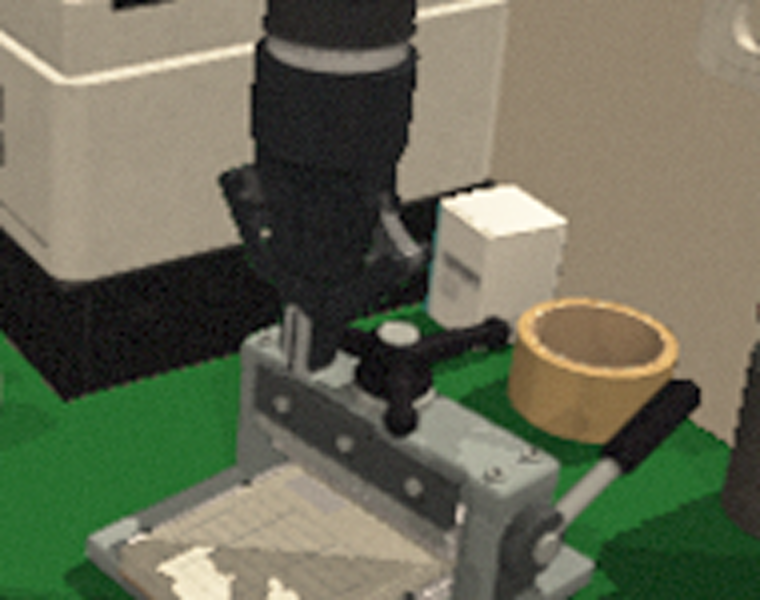

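View pics/top_6.png

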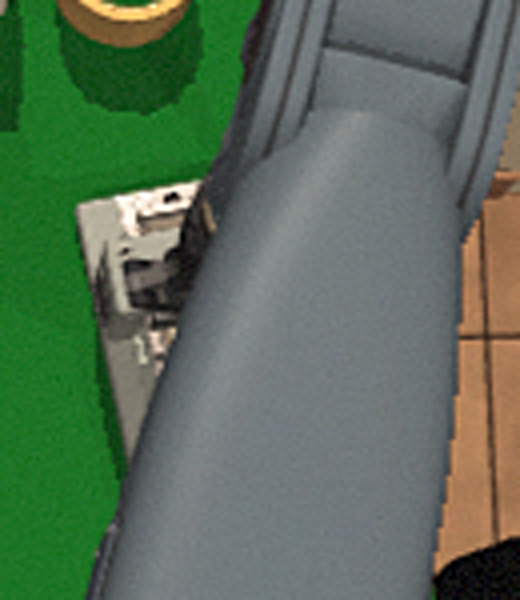

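The wheel turns (arm balls now at ~(402,415) and (495,330)), resistance ≈4 N. Continue.

Emit:
{"api": "move_arm", "payload": {
  "deltas": [
    {"dx": 0.11,"dy": 0.19,"dz": 0,"roll": 0,"gripper": 1},
    {"dx": 0.21,"dy": 0.39,"dz": 0,"roll": 0,"gripper": 1},
    {"dx": 0.29,"dy": 0.59,"dz": 0,"roll": 0,"gripper": 1},
    {"dx": 0.32,"dy": 0.81,"dz": 0,"roll": 0,"gripper": 1},
    {"dx": 0.33,"dy": 1.03,"dz": 0,"roll": 0,"gripper": 1},
    {"dx": 0.3,"dy": 1.25,"dz": 0,"roll": 0,"gripper": 1},
    {"dx": 0.24,"dy": 1.46,"dz": 0,"roll": 0,"gripper": 1},
    {"dx": 0.15,"dy": 1.66,"dz": 0,"roll": 0,"gripper": 1},
    {"dx": 0.03,"dy": 1.85,"dz": 0,"roll": 0,"gripper": 1},
    {"dx": -0.11,"dy": 2.0,"dz": 0,"roll": 0,"gripper": 1}
  ]
}}

```text
time_s: 11.82
ee_pos: [644.6, -88.1, 112.1]
orientation: [-3.129, 0.0, 1.74]
ft_force: [-3.4, 2.2, 0.4]
width: 0.001
```

```bash
python3 arc.py 44 .12 10
```

```text
phi cutter deg 44.4 r 45.4 F [-3.4  2.2  0.4] Ftan(cw-resist) 4.0 z 112.1
dx -0.16 dy 0.08 dz -0.03
dx -0.31 dy 0.18 dz -0.03
dx -0.47 dy 0.26 dz -0.03
dx -0.63 dy 0.32 dz -0.03
dx -0.80 dy 0.36 dz -0.03
dx -0.98 dy 0.38 dz -0.03
dx -1.15 dy 0.38 dz -0.03
dx -1.33 dy 0.36 dz -0.03
dx -1.50 dy 0.32 dz -0.03
dx -1.66 dy 0.25 dz -0.03
```

Emit:
{"api": "move_arm", "payload": {
  "deltas": [
    {"dx": -0.16,"dy": 0.08,"dz": 0,"roll": 0,"gripper": 1},
    {"dx": -0.31,"dy": 0.18,"dz": 0,"roll": 0,"gripper": 1},
    {"dx": -0.47,"dy": 0.26,"dz": 0,"roll": 0,"gripper": 1},
    {"dx": -0.63,"dy": 0.32,"dz": 0,"roll": 0,"gripper": 1},
    {"dx": -0.8,"dy": 0.36,"dz": 0,"roll": 0,"gripper": 1},
    {"dx": -0.98,"dy": 0.38,"dz": 0,"roll": 0,"gripper": 1},
    {"dx": -1.15,"dy": 0.38,"dz": 0,"roll": 0,"gripper": 1},
    {"dx": -1.33,"dy": 0.36,"dz": 0,"roll": 0,"gripper": 1}
  ]
}}

```text
time_s: 12.82
ee_pos: [662.5, -126.0, 112.1]
orientation: [-3.13, 0.001, 1.74]
ft_force: [-0.4, 2.7, -0.7]
width: -0.0
```

```bash
python3 arc.py 44 .12 10; python3 pic.py 7
```

```text
phi cutter deg -11.2 r 44.6 F [-0.4  2.7 -0.7] Ftan(cw-resist) 2.7 z 112.1
dx -0.17 dy -0.06 dz -0.03
dx -0.33 dy -0.13 dz -0.03
dx -0.48 dy -0.21 dz -0.03
dx -0.63 dy -0.31 dz -0.03
dx -0.76 dy -0.43 dz -0.03
dx -0.87 dy -0.56 dz -0.03
dx -0.97 dy -0.71 dz -0.03
dx -1.05 dy -0.87 dz -0.03
dx -1.11 dy -1.03 dz -0.03
dx -1.15 dy -1.20 dz -0.03
```

View pics/side_7.png

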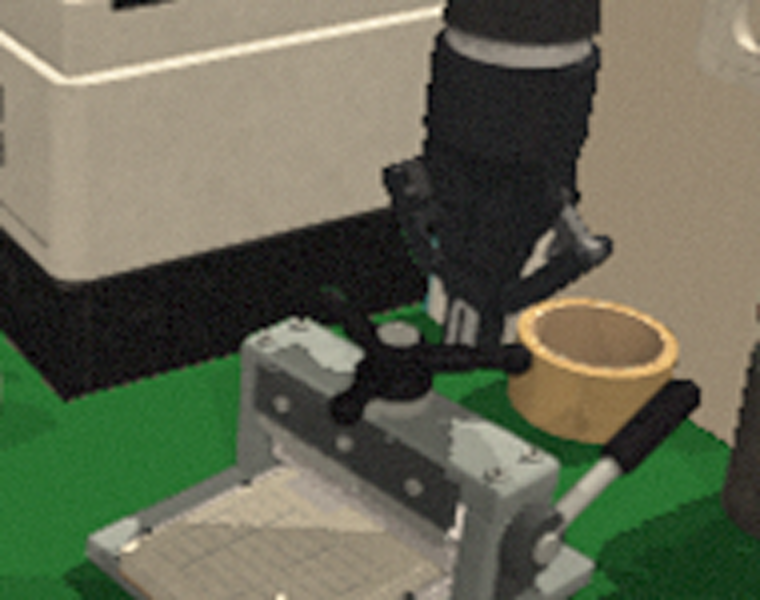

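Emit:
{"api": "move_arm", "payload": {
  "deltas": [
    {"dx": -0.17,"dy": -0.06,"dz": 0,"roll": 0,"gripper": 1},
    {"dx": -0.33,"dy": -0.13,"dz": 0,"roll": 0,"gripper": 1},
    {"dx": -0.48,"dy": -0.21,"dz": 0,"roll": 0,"gripper": 1},
    {"dx": -0.63,"dy": -0.31,"dz": 0,"roll": 0,"gripper": 1},
    {"dx": -0.76,"dy": -0.43,"dz": 0,"roll": 0,"gripper": 1},
    {"dx": -0.87,"dy": -0.56,"dz": 0,"roll": 0,"gripper": 1},
    {"dx": -0.97,"dy": -0.71,"dz": 0,"roll": 0,"gripper": 1}
  ]
}}

```text
time_s: 13.8
ee_pos: [652.7, -145.2, 112.7]
orientation: [3.135, -0.022, 1.748]
ft_force: [16.1, 31.8, -3.8]
width: -0.005
```

```bash
python3 arc.py 44 .12 10
```

```text
phi cutter deg -40.0 r 40.3 F [16.1 31.8 -3.8] Ftan(cw-resist) 35.5 z 112.7
dx -0.21 dy -0.03 dz -0.01
dx -0.32 dy -0.16 dz -0.01
dx -0.41 dy -0.31 dz -0.01
dx -0.49 dy -0.47 dz -0.01
dx -0.54 dy -0.64 dz -0.01
dx -0.58 dy -0.81 dz -0.01
dx -0.59 dy -0.99 dz -0.01
dx -0.59 dy -1.16 dz -0.01
dx -0.56 dy -1.34 dz -0.01
dx -0.51 dy -1.51 dz -0.01
```

Emit:
{"api": "move_arm", "payload": {
  "deltas": [
    {"dx": 0,"dy": 0,"dz": 0,"roll": 0,"gripper": 1},
    {"dx": 0.1,"dy": 0.08,"dz": 0,"roll": 0,"gripper": 1},
    {"dx": 0.3,"dy": 0.25,"dz": 0,"roll": 0,"gripper": 1},
    {"dx": 0.5,"dy": 0.35,"dz": 0,"roll": 0,"gripper": 1},
    {"dx": 0.5,"dy": 0.35,"dz": 0,"roll": 0,"gripper": 1}
  ]
}}

```text
time_s: 14.42
ee_pos: [660.3, -129.4, 113.6]
orientation: [3.135, -0.02, 1.747]
ft_force: [0.1, -0.6, 0.2]
width: -0.0
```

```bash
python3 st.py; python3 arc.py 44 .12 1; python3 pic.py 8
```

```text
t 14.43 ee [ 660.3 -129.4  113.6] rpy [ 3.135 -0.02   1.747] F [ 0.1 -0.6  0.2] w -0.0 q6 [-0.3   0.44  0.34  1.47  0.02 -0.48]
cutter 41.0 -11.7
phi cutter deg -15.9 r 42.6 F [ 0.1 -0.6  0.2] Ftan(cw-resist) -0.6 z 113.6
dx -0.18 dy -0.01 dz 0.02
```

View pics/side_8.png

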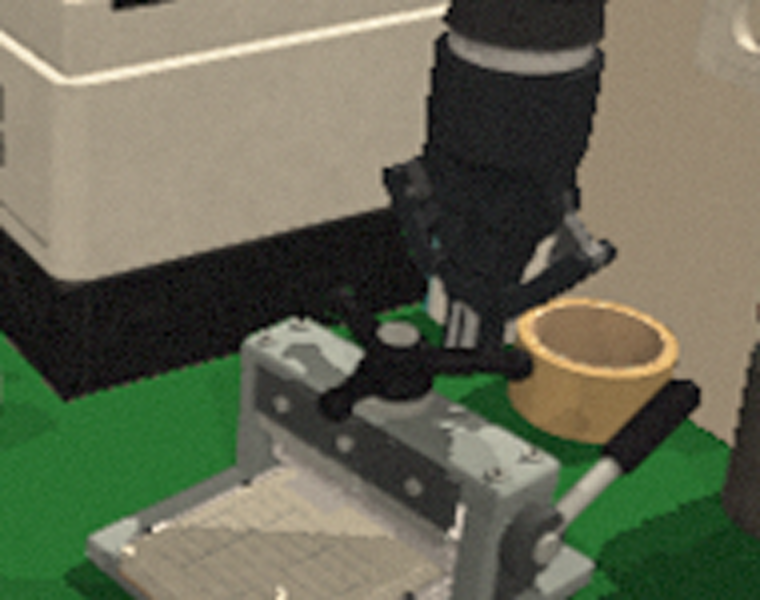

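```bash
python3 - <<'E'
from fit import *
p=np.load("fit.npy")
S2=lambda *q:np.array(q)/4+[320,130]-.4
for n,b in(("6",S2((402,415),(495,330))),("7",S2((347,410),(520,356),(333,300))),("8",S2((335,405),(522,365),(347,296)))):
    q=at(s,b,128);q0=at(s,sb,128)
    # center from side-cam: mean of balls at start
    c=q0.mean(0);d=q-c;print(n,np.degrees(np.arctan2(d[:,1],d[:,0])-p[2]).round(1),np.hypot(d[:,0],d[:,1]).round(1))
d=q0-q0.mean(0);print(np.degrees(np.arctan2(d[:,1],d[:,0])-p[2]).round(1),"center",q0.mean(0))
E
```

```text
6 [-133.5  -14.3] [55.7 59.4]
7 [-158.4  -39.    76.8] [60.4 61.4 58.1]
8 [-164.6  -46.9   68. ] [59.8 61.2 59.6]
[157.7 -82.4  38.1] center [ 618.01578524 -122.47866249  128.        ]
```

Emit:
{"api": "move_arm", "payload": {
  "deltas": [
    {"dx": -0.06,"dy": -0.02,"dz": 0,"roll": 0,"gripper": 1},
    {"dx": -0.12,"dy": -0.04,"dz": 0,"roll": 0,"gripper": 1},
    {"dx": -0.18,"dy": -0.06,"dz": 0,"roll": 0,"gripper": 1},
    {"dx": -0.18,"dy": -0.06,"dz": 0,"roll": 0,"gripper": 1}
  ]
}}

```text
time_s: 15.02
ee_pos: [659.3, -132.0, 113.5]
orientation: [3.133, -0.027, 1.748]
ft_force: [0.1, 8.2, 0.8]
width: -0.003
```

```bash
python3 arc.py 44 .12 1
```

```text
phi cutter deg -19.6 r 41.9 F [0.1 8.2 0.8] Ftan(cw-resist) 8.1 z 113.5
dx -0.18 dy -0.01 dz 0.02
```

Emit:
{"api": "move_arm", "payload": {
  "deltas": [
    {"dx": -0.06,"dy": -0.03,"dz": 0,"roll": 0,"gripper": 1},
    {"dx": -0.12,"dy": -0.06,"dz": 0,"roll": 0,"gripper": 1},
    {"dx": -0.12,"dy": -0.06,"dz": 0,"roll": 0,"gripper": 1}
  ]
}}

```text
time_s: 15.4
ee_pos: [658.7, -132.5, 113.8]
orientation: [3.13, -0.034, 1.75]
ft_force: [1.5, 8.9, 0.4]
width: 0.0
```

```bash
python3 arc.py 44 .12 1; python3 pic.py 9
```

```text
phi cutter deg -20.3 r 41.5 F [1.5 8.9 0.4] Ftan(cw-resist) 9.1 z 113.8
dx -0.19 dy 0.00 dz 0.03
```

View pics/side_9.png

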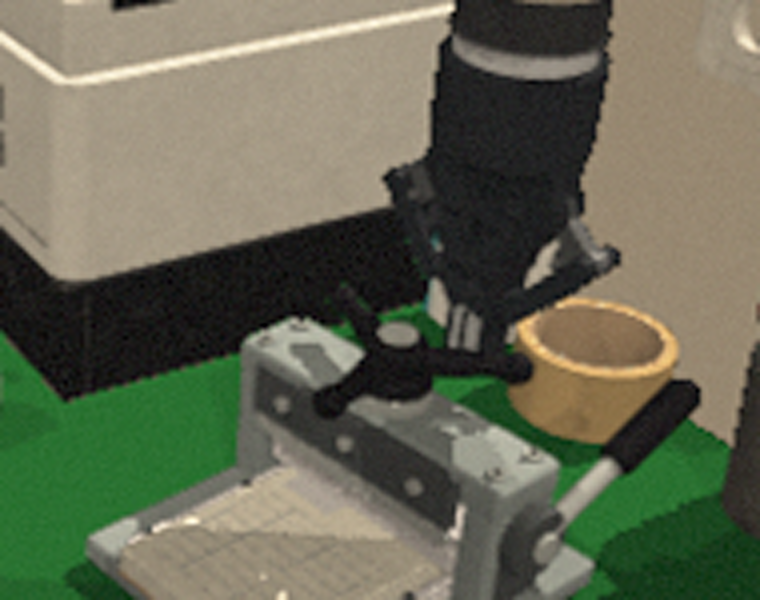

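```bash
python3 - <<'E'
from h import *
L=[]
for f in("side_4","side_9"):
    im=np.load(f+".npz")["image"][235:275,375:445];L.append(cv2.resize(im,None,fx=8,fy=8,interpolation=2))
cv2.imwrite("pics/bar.png",np.vstack([L[0],np.zeros((10,560,3),np.uint8)+255,L[1]])[:,:,::-1][:600])
E
```

```text
(no output)
```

View pics/bar.png

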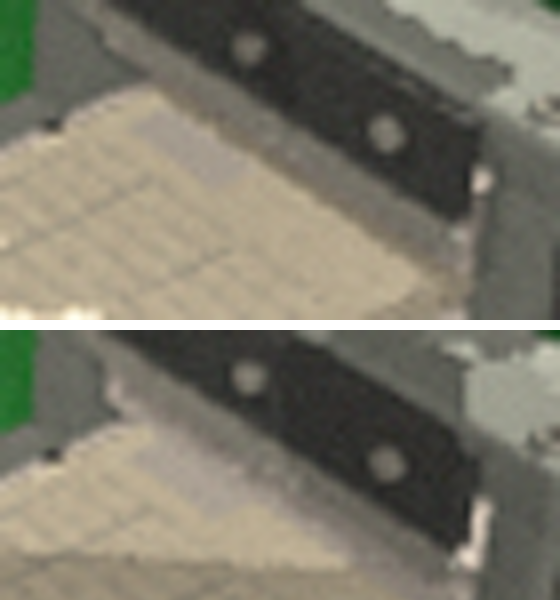

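Below the blade the bar's pale strip now meets the pad (it covers part of the label it left free before); the wheel resists at ≈9 N without turning. Back off and lift clear.

Emit:
{"api": "move_arm", "payload": {
  "deltas": [
    {"dx": 0.1,"dy": 0.05,"dz": 0,"roll": 0,"gripper": 1},
    {"dx": 0.4,"dy": 0.15,"dz": 0,"roll": 0,"gripper": 1},
    {"dx": 0.6,"dy": 0.2,"dz": 0,"roll": 0,"gripper": 1},
    {"dx": 0.6,"dy": 0.2,"dz": -0.6,"roll": 0,"gripper": 1},
    {"dx": 0.6,"dy": 0.2,"dz": -1.6,"roll": 0,"gripper": 1},
    {"dx": 0.6,"dy": 0.2,"dz": -2.8,"roll": 0,"gripper": 1},
    {"dx": 0.6,"dy": 0.2,"dz": -4,"roll": 0,"gripper": 1},
    {"dx": 0.6,"dy": 0.2,"dz": -4.5,"roll": 0,"gripper": 1}
  ]
}}

```text
time_s: 16.5
ee_pos: [661.7, -119.5, 254.6]
orientation: [3.124, -0.03, 1.75]
ft_force: [-0.4, 0.1, -0.3]
width: 0.001
```

```bash
python3 st.py; python3 pic.py 10
```

```text
t 16.5 ee [ 661.7 -119.5  254.6] rpy [ 3.124 -0.03   1.75 ] F [-0.4  0.1 -0.3] w 0.0 q6 [-0.29  0.47  0.65  1.75  0.03 -0.47]
cutter 44.0 -2.1
```

View pics/side_10.png

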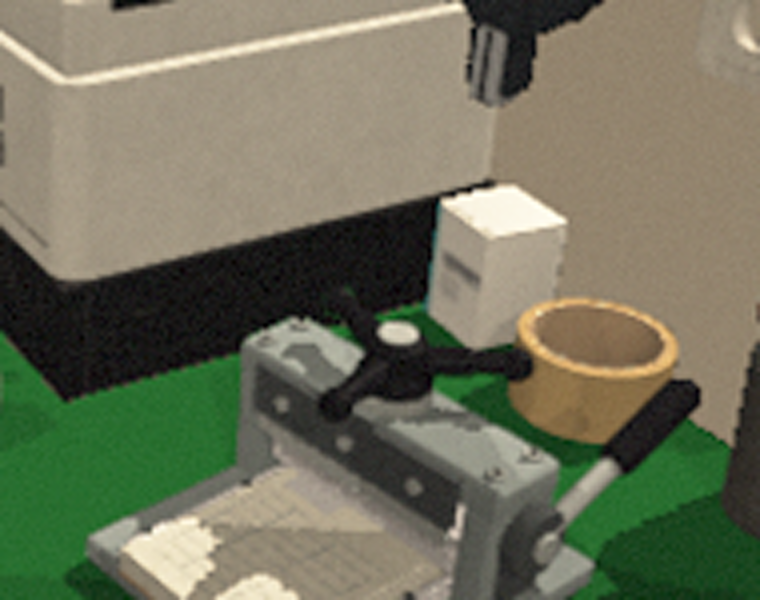

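Emit:
{"api": "move_arm", "payload": {
  "deltas": [
    {"dx": 0,"dy": -1.5,"dz": 0,"roll": 0,"gripper": 1},
    {"dx": 0,"dy": -3.2,"dz": 0,"roll": 0,"gripper": 1},
    {"dx": 0,"dy": -5,"dz": 0,"roll": 0,"gripper": 1},
    {"dx": 0,"dy": -7,"dz": 0,"roll": 0,"gripper": 1},
    {"dx": 0,"dy": -9,"dz": 0,"roll": 0,"gripper": 1},
    {"dx": 0,"dy": -11,"dz": 0,"roll": 0,"gripper": 1},
    {"dx": 0,"dy": -11.5,"dz": 0,"roll": 0,"gripper": 1},
    {"dx": 0,"dy": -11.5,"dz": 0,"roll": 0,"gripper": 1}
  ]
}}

```text
time_s: 17.6
ee_pos: [322.2, -181.1, 248.1]
orientation: [3.123, -0.029, 1.748]
ft_force: [1.2, 0.2, 0.3]
width: -0.001
```

```bash
python3 st.py; python3 pic.py 11; python3 - <<'E'
from h import *
a=np.load("top_4.npz")["image"];b=np.load("top_11.npz")["image"]
z=lambda i:cv2.resize(i[90:240,350:480],None,fx=3,fy=3,interpolation=2)
cv2.imwrite("pics/cmp.png",np.hstack([z(a),z(b)])[:,:,::-1])
cv2.imwrite("pics/topfull.png",b[:,:,::-1])
E
```

```text
t 17.6 ee [ 322.2 -181.1  248.1] rpy [ 3.123 -0.029  1.748] F [1.2 0.2 0.3] w -0.0 q6 [-0.72 -0.34 -0.21  1.71  0.03 -0.9 ]
cutter -301.0 -6.1
```

View pics/cmp.png

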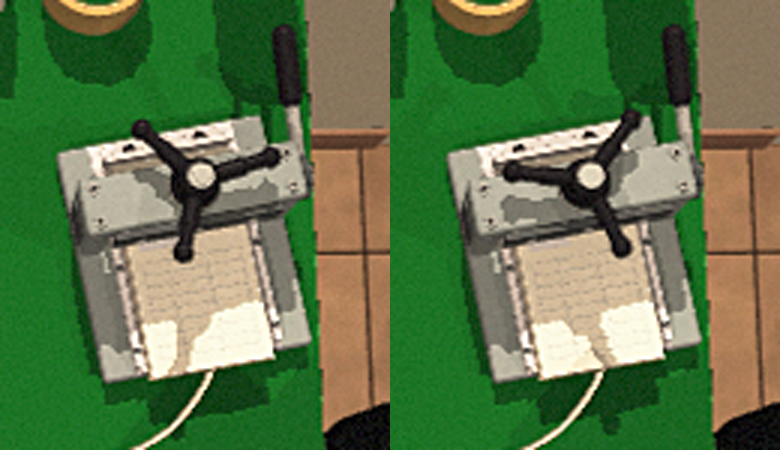

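View pics/topfull.png

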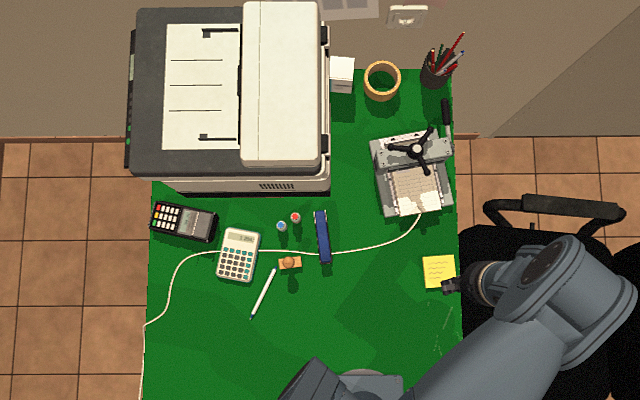

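```bash
python3 - <<'E'
from h import *
L=[cv2.resize(np.load(f)["image"][125:155,375:440],None,fx=9,fy=9,interpolation=2) for f in("top0.npz","top_11.npz")]
cv2.imwrite("pics/gz.png",np.vstack(L)[:,:,::-1])
E
```

```text
(no output)
```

View pics/gz.png

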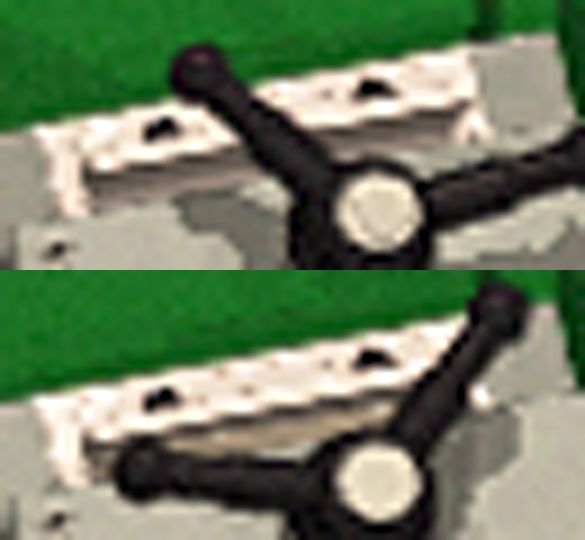

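```bash
python3 -c "
from workcell import bot
print(bot.finish_job())"
```

```text
the job is handed in; nothing more can be done
None
```

The pad is pushed home against the back gauge, the star wheel is turned clockwise to its stop, and the job is handed in at about 17.7 s. No verdict is reported.

**Pad:** I pushed it with half-open fingertips until it stopped hard, at up to about 11 N along the push. The finger fronts were then at about cutter x = −136 mm, and flush is −135 mm.
- The top camera put the pad edge at −137 to −138 mm. That is right at the −137.5 mm limit, with an error of roughly ±2.5 mm, so it does not confirm flushness by itself.
- The firm stop and the paper visible right up to the gauge both say it is flush.
- The pad looked the same before and after clamping.

**Wheel:** I turned it about 3.6 rad with the closed finger until it stopped.
- The last step of the turn overshot: the push reached about 36 N, against the suggested 6–15 N.
- After backing off I pushed again with about 9 N and the wheel barely moved, settling back to the same place when released.
- The pictures show the clamp bar down on the pad. I estimate it presses with about 45 N, worked out from the wheel's friction and not measured.

**Other things:** In the last top picture the loose bystanders are where they were at the start. The arm was clear of everything when I handed in.

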